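# Press a label holder into the vial shelf's channel and hold it home

### The job

Lift the blue label holder out of the black bin and push it down into the empty place of the vial shelf's label channel, between the two grey holders: foot behind the aluminium front lip, card facing out like theirs. Feel it meet the orange sprung strip, press on until its ledge sits down on top of the lip, and finish still gripping it and pressing it fully home: the spring lifts it if you let go. Leave everything else as it stands.

Things in the scene. Friction and masses are not known exactly. Their poses are not given: they have to be found in the camera images.
- blue_holder: Blue plastic label holder: upright plate 10 (x) x 60 (y) x 95 mm (z), 40-85 g. Origin: centre of its underside. Its +x face shows a white card; below that a ledge 10 mm deep (x = +5 to +15 mm), 8 mm high, full width, underside 30 mm above the foot. Starts upright in any one of the bin's three slots, +x along the bin's +x.
- blue_foot (a point): Centre of the blue holder's underside (same as its origin), axes as the holder's.
- blue_top (a point): Centre of the blue holder's top edge, 95 mm above its foot. Grip the plate here across its 10 mm thickness; from the top down to 57 mm below it the plate is bare on both faces.
- yellow_holder: Yellow label holder, same shape and size as the blue one, origin at the centre of its underside, upright in another slot of the bin. It stays there.
- red_holder: Red label holder, same shape and size as the blue one, origin at the centre of its underside, upright in another slot of the bin. It stays there.
- bin: Fixed black open bin 212 (x) x 74 (y) x 45 mm (z), floor 4 mm thick, walls 4 mm. Origin: centre of its underside. Pairs of grey ribs, 24 mm above the floor, form three slots at x = -70, 0 and +70 mm, each 12 mm wide in x; a holder stands loosely in each (1 mm play each side) and comes out straight up.
- vial_shelf: Fixed grey block 55 mm high, x = -70 to +30 mm, y = -130 to +130 mm; origin on the table. Rows of small capped vials on top (to 77 mm above the table, x = -65 to -9 mm). Along its +x face runs the upward-open label channel, with two grey holders of the blue one's shape fixed in it at y = +72 and -72 mm, fully home, cards facing +x; 84 mm is empty between them.
- lip (a point): Middle of the top edge of the channel's aluminium front lip (4 mm thick), 50 mm above the table, at vial_shelf x = +48, y = 0. The channel is 16 mm wide, from the block's face (x = +30 mm, 55 mm high) to the lip's inner face (x = +46 mm).
- bay (a point): Where the blue foot is when fully home: middle of the empty place, at vial_shelf x = +38, y = 0, 20 mm above the table; axes as the vial_shelf's. The blue holder's +x then points along the shelf's +x and its ledge rests on the lip, 30 mm above this point. Play: 3 mm either way in x, 12 mm in y.
- strip (a joint): The orange sprung strip (74 mm long, 12 mm wide) at the bottom of the empty place, in m pushed down: 0 = up, its top 8 mm above bay; 0.008 = pushed down as far as a fully home holder pushes it. Its spring needs 3 N to start and about 7.8 N at 0.008, and pushes the holder back up if released.
- brown_bottle: Brown bottle with blue cap, 72 mm across, 160 mm tall; origin under its centre. Leave alone.
- wash_bottle: White wash bottle, 64 mm across, about 205 mm tall with its bent spout; origin under its centre. Leave alone.
- white_jar: Clear jar with white lid, 60 mm across, 65 mm tall; origin under its centre. Leave alone.
- petri_dish: Glass dish 96 mm across, 12 mm tall; origin under its centre. Leave alone.
- pipette_bulb: Green rubber pipette bulb lying down, about 100 x 52 x 52 mm; origin on the table under it. Leave alone.
- blue_cap: Loose blue bottle cap, 28 mm across, 16 mm tall; origin under its centre. Leave alone.
There are look-alikes about, which are no part of the job. Of the things that look like the blue_holder, take the one that is farthest to the robot's left at the start.

How it is judged:
By the outcome, as a careful person would: the job done as asked, in the order asked, and still so for the second after the job is handed in, while the arm keeps its last pose, push and grip.
It also fails if it takes over 38 s, if anything falls off the work surface, if the arm or the gripper's body presses on something with over 40 N, if the wrist force passes 120 N, or if a joint passes its speed limit or range.

### The arm

A 6-joint arm with a two-finger parallel gripper is mounted at the origin on the work surface. World frame = base frame: x ahead of the robot, y to its left, z up, the work surface at z = 0. Lengths are in m, angles in rad, forces in N, time in s.
With the tool pointing down it reaches from about 0.375 to 0.975 m from the base axis. Payload 3.8 kg.
Tool frame: the origin (TCP) lies midway between the tips of the shut fingers; the grasp point (between the pads) lies 19 mm behind it; x points along the fingers, y is the direction in which the jaws open and shut, and the axes are right-handed (so a half turn about x gives the same grasp; the last joint's range is limited). The gripper opens to 88 mm and grips with 3 to 60 N. Pads are 18 mm wide; open, the fingers measure 123 mm over their backs; the gripper's body (75 mm by 187 mm) begins 45 mm behind the grasp point.
Start: joints at [1.171, 0.264, 1.604, -0, 1.274, -0.037], TCP at [0.24, 0.631, 0.239] pointing down, gripper open.
Joint ranges: [-2.63, 2.63], [-0.94, 2.18], [0.31, 2.57], [-1.31, 4.45], [0, 2.66], [-2.55, 2.55]. Speed limits (rad/s): [2.57, 2.57, 3.14, 3.14, 3.14, 3.14].

### API

Orientations are given as a rotation vector (axis times angle).
In Python, from cell import manip, inverse_kinematics, cams, order gives the robot as it stands. Calls block until the motion is done:
- manip.move_pose(position, orientation): joint-space move of the TCP to a pose.
- manip.move_linear(position, rate=0.15, rot=None): straight line of the TCP; rot=None keeps the orientation; rate is the mean speed in m/s.
- manip.set_joints(angles): joint-space move.
- manip.set_gripper(opening, force=None): finger opening in m; force is the grip in N (None keeps the last); returns when the fingers have stopped.
- manip.dwell(seconds).
- inverse_kinematics(position, orientation): joint angles nearest the present ones, or None.
- manip.state(): the state.
- cams.capture(name): name is "scene" or "top"; returns a dict with "image" (400x640x3 uint8, blue, green, red), "z_map" (400x640 float32, m along the optical axis (not along the pixel's ray), 0 where there is no reading), "intrinsics" (3x3 intrinsics, pixels), "k1" (the pictures are not rectified: a ray, as slopes to the right and down, at radius r is drawn at 1 + k1 r^2 times it, then the intrinsics apply), "position" and "orientation" of the camera in the world. Camera axes: x right, y down, z forward; pixel columns grow to the right and rows downward; lengths in m; the calibration is good to about 2 mm. A picture is of the moment at which its call begins.
A pose or a line that the arm cannot do raises manip.IKError and nothing moves.
- order.close_job(): hands the job in, once; it reports no verdict.
The state is a dict: "clock": time; "joint_pos": joint angles; "joint_velocities": joint speeds; "tau": joint torques, N m; "tool_pos": TCP position; "tcp_rot": TCP orientation; "contact_force": force on the tool from outside, world axes, zero at the start; "moment": the same for the moment, N m; "gripper_width": finger opening in m.
Only numpy, scipy, OpenCV 4.12 (cv2) and the standard library are available. Lean on these libraries where they do the work, as an engineer would, in place of code of your own. Each camera call takes 0.05 s, during which the arm holds its last target.

## Working session

There is one attempt and no reset: what is moved stays moved. The work goes in short steps, each a Python script; the robot and the scene stay as the last script left them, time stands still between calls to the robot, and variables do not carry over. Pictures are saved under pics/ and viewed, and the job is handed in when it is done.

```bash
ls; mkdir -p pics; cat > h.py <<'E'
import numpy as np, cv2
from cell import manip, inverse_kinematics, cams, order
from scipy.spatial.transform import Rotation as R
def cap(n):
    c=cams.capture(n); np.savez('cap_'+n+'.npz',**c); return c
def load(n): return dict(np.load('cap_'+n+'.npz'))
def rotm(o):
    o=np.array(o)
    return o if o.shape==(3,3) else (R.from_rotvec(o).as_matrix() if o.size==3 else R.from_quat(o).as_matrix())
def ray(c,u,v):
    K=c['intrinsics'];k=float(c['k1'])
    d=cv2.undistortPoints(np.array([[[u,v]]],float),K,np.array([k,0,0,0,0.]))[0,0]
    return np.array([d[0],d[1],1.])
def pt(c,u,v,z=None):
    d=ray(c,u,v);Rm=rotm(c['orientation']);p=np.array(c['position'])
    w=Rm@d
    if z is None: s=float(c['z_map'][int(round(v)),int(round(u))])
    else: s=(z-p[2])/w[2]
    return p+s*w
def proj(c,P):
    q=rotm(c['orientation']).T@(np.array(P)-c['position']);x,y=q[0]/q[2],q[1]/q[2]
    f=1+float(c['k1'])*(x*x+y*y);K=c['intrinsics']
    return K[0,0]*x*f+K[0,2],K[1,1]*y*f+K[1,2]
def crop(c,u0,v0,u1,v1,s,name):
    cv2.imwrite('pics/'+name,cv2.resize(c['image'][v0:v1,u0:u1],None,fx=s,fy=s,interpolation=cv2.INTER_CUBIC))
E
python3 - <<'E'
from h import *
for n in('scene','top'):
    c=cap(n); cv2.imwrite(f'pics/{n}0.png',c['image']); print(n,c['position'],c['orientation'],c['k1'],c['intrinsics'])
s=manip.state(); print(s)
E
```

```text
pics
scene [ 1.19656648 -0.46017272  1.10396273] [-2.28168779 -1.11290955  0.35977502] 0.014635257800825169 [[454.14247233   0.         313.69060849]
 [  0.         454.14247233 194.58087191]
 [  0.           0.           1.        ]]
top [ 0.43702031 -0.00782532  1.42773579] [-2.15138074  2.14913003 -0.10719029] 0.017388499745144864 [[383.09809121   0.         323.40548163]
 [  0.         383.09809121 195.90257496]
 [  0.           0.           1.        ]]
{'clock': 0.1, 'joint_pos': array([ 1.17110781e+00,  2.64679529e-01,  1.60519701e+00, -2.99058101e-05,
        1.27371135e+00, -3.69104373e-02]), 'joint_velocities': array([ 0.00122344, -0.00302559, -0.00086465,  0.00150374,  0.00038813,
       -0.001146  ]), 'tau': array([-4.71297990e-04, -5.03622437e+01, -3.58069968e+01,  7.31151388e-02,
        2.32197874e-02, -2.13861040e-05]), 'tool_pos': array([0.23931223, 0.63048223, 0.23753319]), 'tcp_rot': array([ 0.28310965,  1.55239512, -0.28619311]), 'contact_force': array([ 0.11231449, -0.95122745,  0.54438158]), 'moment': array([ 0.03378245,  0.00051542, -0.0061893 ]), 'gripper_width': 0.0882366385450246}
```

View pics/scene0.png

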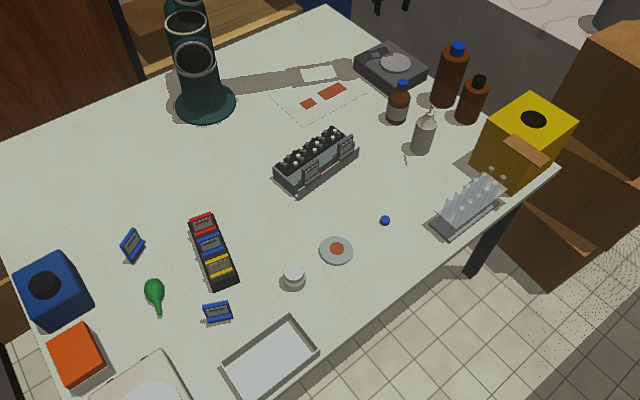

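View pics/top0.png

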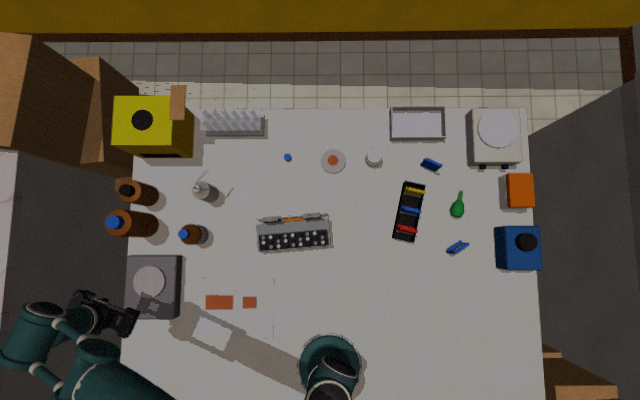

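```bash
python3 - <<'E'
from h import *
c=load('top'); crop(c,380,170,440,250,7,'t_bin.png'); crop(c,245,200,345,260,8,'t_shelf.png')
c=load('scene'); crop(c,180,200,250,300,6,'s_bin.png'); crop(c,260,115,370,205,7,'s_shelf.png')
E
```

```text
(no output)
```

View pics/t_bin.png

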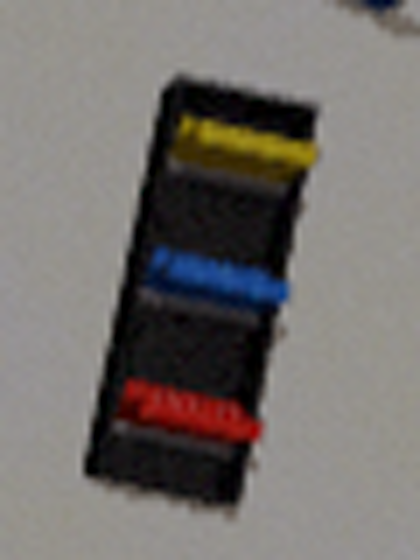

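View pics/t_shelf.png

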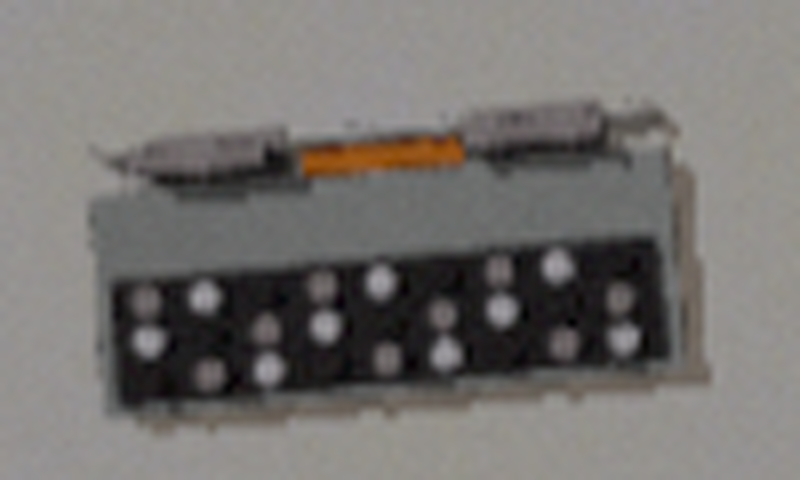

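View pics/s_bin.png

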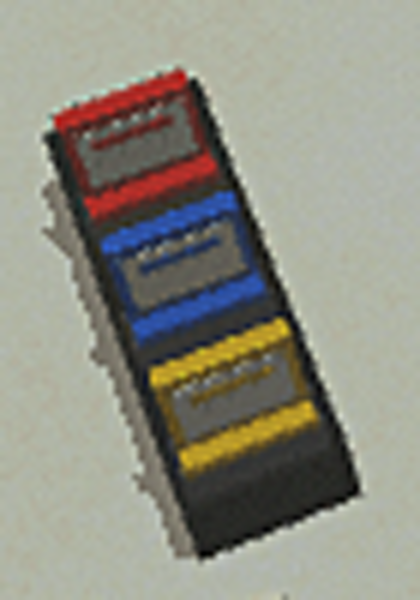

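View pics/s_shelf.png

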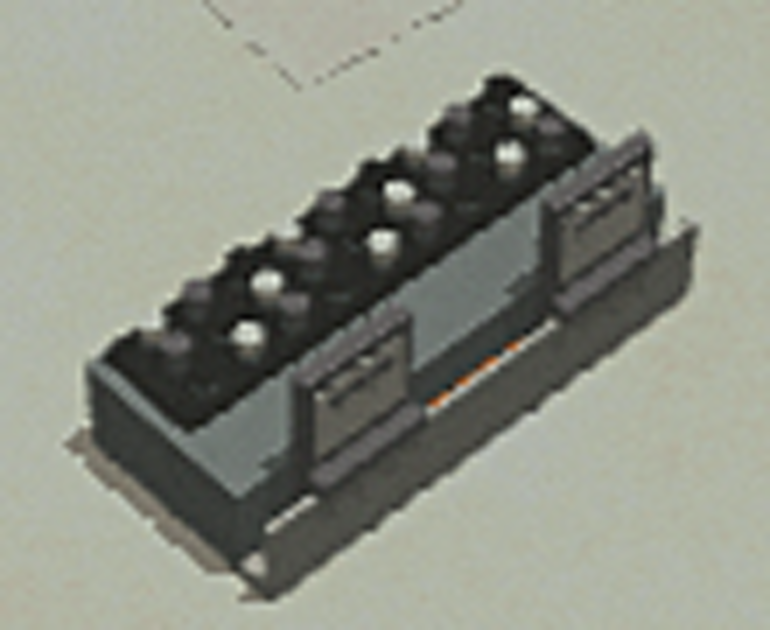

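```bash
cat > fit.py <<'E'
from h import *
from scipy.optimize import least_squares
T=load('top');S=load('scene')
def W(p,q): 
    c,s=np.cos(p[2]),np.sin(p[2]); return np.array([p[0]+c*q[0]-s*q[1],p[1]+s*q[0]+c*q[1],q[2]])
def px(off,sc,u,v): return (off[0]+(u+.5)/sc-.5,off[1]+(v+.5)/sc-.5)
def fit(obs,p0):
    def r(p): return np.concatenate([np.array(proj(c,W(p,np.array(q)/1000)))-uv for c,q,uv in obs])
    s=least_squares(r,p0,loss='soft_l1',f_scale=.7); return s.x,r(s.x).reshape(-1,2)
ts=lambda u,v:px((245,200),8,u,v); ss=lambda u,v:px((260,115),7,u,v)
tb=lambda u,v:px((380,170),7,u,v); sb=lambda u,v:px((180,200),6,u,v)
shelf=[(T,(-70,130,55),ts(108,412)),(T,(-70,-130,55),ts(680,362)),
 (T,(44,35,28),ts(302,148)),(T,(44,-35,28),ts(463,137)),
 (S,(30,-130,55),ss(240,497)),(S,(-70,-130,55),ss(88,368)),(S,(50,130,50),ss(697,230)),
 (S,(43,102,115),ss(650,135)),(S,(43,42,115),ss(553,207)),(S,(43,-42,115),ss(408,310)),(S,(43,-102,115),ss(305,385))]
bin_=[(T,(106,37,45),tb(172,80)),(T,(106,-37,45),tb(318,103)),(T,(-106,37,45),tb(88,472)),(T,(-106,-37,45),tb(238,510)),
 (S,(106,-37,45),sb(192,490)),(S,(106,37,45),sb(352,440)),(S,(106,-37,0),sb(200,558)),(S,(106,37,0),sb(360,493)),
 (S,(5,-30,99),sb(110,248)),(S,(5,30,99),sb(237,207)),(S,(15,-30,42),sb(137,325)),(S,(15,30,42),sb(263,290)),
 (T,(5,30,99),tb(160,250)),(T,(5,-30,99),tb(288,283))]
if __name__=='__main__':
    for n,o,p0 in(('shelf',shelf,[.45,.05,0]),('bin',bin_,[.5,-.25,-.2])):
        p,r=fit(o,p0); print(n,p.round(4)); print(r.round(2).tolist())
        for cam in (T,S):
            oo=[x for x in o if x[0] is cam]; print('  only',fit(oo,p)[0].round(4))
        np.save(n+'.npy',p)
    for cam,nm in((T,'top'),(S,'scene')):
        k=6 
        def draw(im,p,q0,q1,off):
            a=[(np.array(proj(cam,W(p,np.array(q)/1000)))-off+.5)*k-.5 for q in(q0,q1)]
            cv2.line(im,*[tuple(int(round(t)) for t in x) for x in a],(0,255,0),1,cv2.LINE_AA)
        def box(im,p,lo,hi,off):
            for i in range(8):
                for b in range(3):
                    if not i>>b&1:
                        g=lambda j:[(lo,hi)[j>>t&1][t] for t in range(3)]
                        draw(im,p,g(i),g(i|1<<b),off)
        for n,bx in(('shelf',[((-70,-130,0),(30,130,55)),((46,-130,0),(50,130,50)),((33,42,20),(43,102,115)),((33,-102,20),(43,-42,115)),((32,-37,28),(44,37,28))]),('bin',[((-106,-37,0),(106,37,45)),((-5,-30,4),(5,30,99)),((5,-30,34),(15,30,42))])):
            p=np.load(n+'.npy'); c0=np.array(proj(cam,[p[0],p[1],.05])).astype(int)
            off=c0-[60,48]; 
            im=cv2.resize(cam['image'][off[1]:off[1]+96,off[0]:off[0]+120],None,fx=k,fy=k,interpolation=cv2.INTER_CUBIC)
            for lo,hi in bx: box(im,p,lo,hi,off)
            cv2.imwrite(f'pics/ov_{n}_{nm}.png',im)
E
python3 fit.py
```

```text
shelf [0.4825 0.1293 0.0928]
[[-0.1, 1.05], [1.21, 0.62], [0.7, 0.14], [-0.39, -0.24], [-0.34, 0.1], [-0.79, -0.58], [0.1, -1.69], [0.66, 0.56], [0.54, 0.27], [0.79, 0.18], [0.22, 0.4]]
  only [0.484  0.1305 0.0868]
  only [0.4817 0.1289 0.0985]
bin [ 0.5486 -0.2876 -0.2293]
[[0.66, -0.65], [-0.09, 0.62], [0.46, 0.44], [-0.56, -0.19], [-1.27, 3.37], [-0.1, 0.55], [0.41, -0.37], [0.7, -0.48], [-0.49, 0.35], [0.91, -1.2], [0.34, 1.59], [1.09, -0.87], [1.34, 1.07], [0.14, 0.3]]
  only [ 0.5496 -0.2866 -0.2238]
  only [ 0.5478 -0.2882 -0.2262]
```

View pics/ov_shelf_top.png

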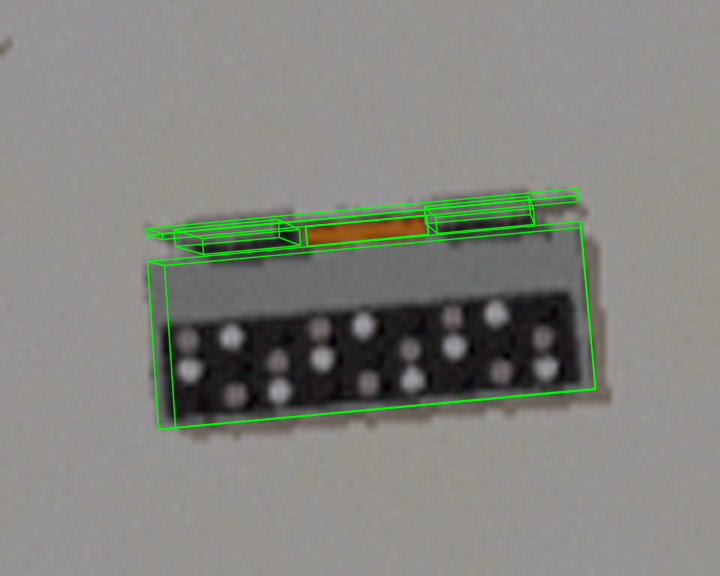

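View pics/ov_shelf_scene.png

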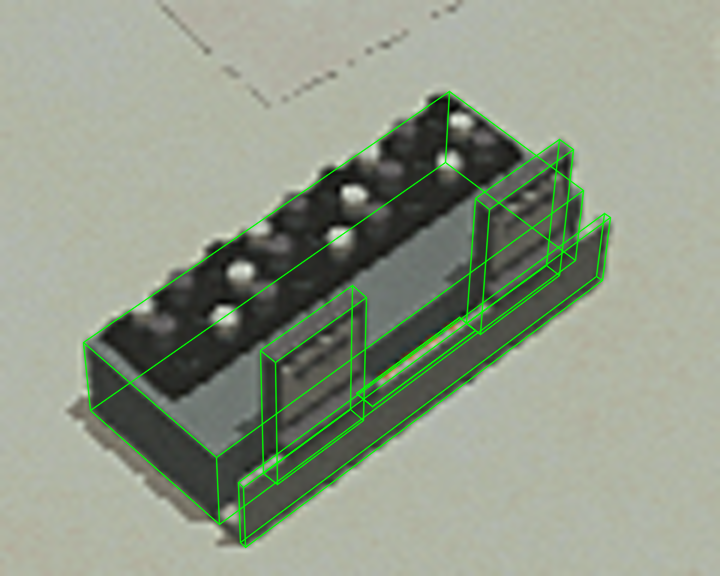

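View pics/ov_bin_top.png

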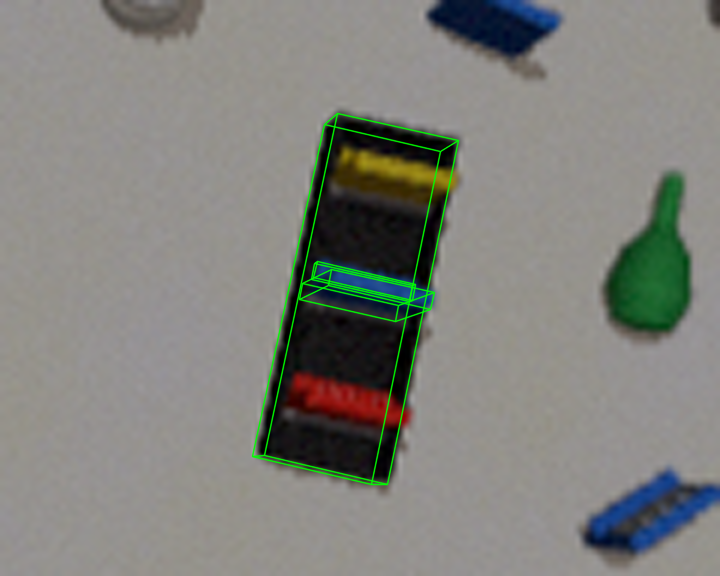

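View pics/ov_bin_scene.png

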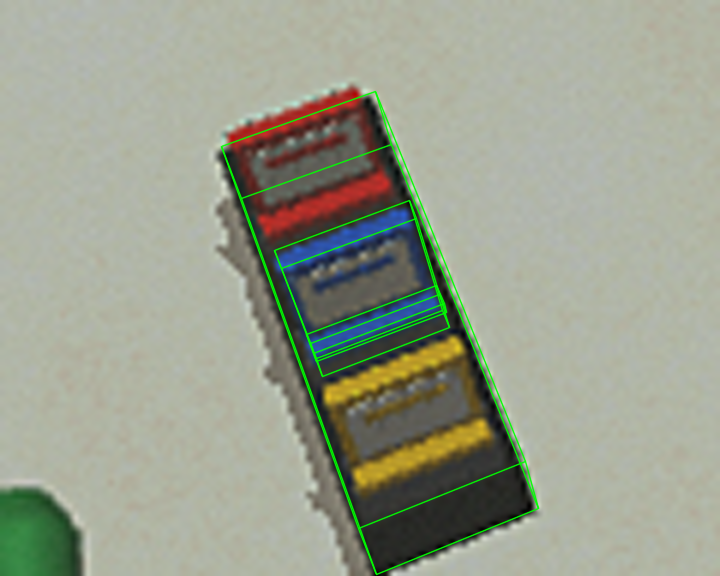

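```bash
python3 - <<'E'
from fit import *
pb=np.load('bin.npy');psf=np.load('shelf.npy')
def loc(p,P):
    d=P[:,:2]-p[:2];c,s=np.cos(p[2]),np.sin(p[2]);return np.c_[c*d[:,0]+s*d[:,1],-s*d[:,0]+c*d[:,1],P[:,2]]*1000
for cam,nm in((T,'top'),(S,'scene')):
    h=cv2.cvtColor(cam['image'],cv2.COLOR_BGR2HSV)
    for col,lo,hi in(('blue',100,125),('yellow',20,35),('red',0,8)):
        m=(h[...,0]>=lo)&(h[...,0]<=hi)&(h[...,1]>120)
        u0,v0=np.array(proj(cam,[pb[0],pb[1],.05])).astype(int)
        vs,us=np.nonzero(m);k=(abs(us-u0)<35)&(abs(vs-v0)<50);us,vs=us[k],vs[k]
        P=np.array([pt(cam,u,v) for u,v in zip(us,vs)]);L=loc(pb,P)
        L=L[(abs(L[:,0])<110)&(abs(L[:,1])<45)]
        t=L[L[:,2]>90]; print(nm,col,len(L),'top pts med',np.median(t,0).round(1) if len(t) else None,'n',len(t),'min/max',np.percentile(t,[5,95],axis=0).round(1).tolist() if len(t) else '', 'z rng',np.percentile(L[:,2],[5,95]).round(0))
    for n,u,v in (('brown',192,234),('wash',203,189),('jar',373,157),('petri',333,161)) if nm=='top' else ():
        print(n,pt(cam,u,v).round(3))
    print('table', [pt(cam,u,v)[2].round(4) for u,v in ((350,280),(400,290),(250,180))])
E
```

```text
top blue 150 top pts med [ 1.6  0.3 99.3] n 54 min/max [[-2.9, -25.3, 94.2], [6.3, 25.1, 103.0]] z rng [ 14. 102.]
top yellow 138 top pts med [71.8  0.3 99.1] n 57 min/max [[66.9, -24.8, 95.1], [76.4, 26.9, 103.7]] z rng [ 18. 103.]
top red 127 top pts med [-68.2   3.   99.2] n 51 min/max [[-72.4, -26.9, 95.0], [-63.7, 26.7, 103.5]] z rng [ 13. 102.]
brown [0.463 0.466 0.124]
wash [0.615 0.428 0.141]
jar [ 0.744 -0.16   0.06 ]
petri [ 0.74  -0.015  0.01 ]
table [np.float64(-0.0038), np.float64(-0.0003), np.float64(0.0032)]
scene blue 235 top pts med [ 3.3 -3.2 96.8] n 95 min/max [[-2.6, -28.5, 91.7], [7.4, 23.8, 100.4]] z rng [37. 99.]
scene yellow 284 top pts med [72.8 -2.7 96.9] n 113 min/max [[66.9, -28.8, 92.4], [76.9, 24.6, 101.1]] z rng [ 37. 100.]
scene red 249 top pts med [-66.4  -3.6  97.2] n 93 min/max [[-72.2, -28.9, 91.9], [-62.6, 23.7, 100.5]] z rng [ 36. 100.]
table [np.float64(-0.0003), np.float64(-0.0015), np.float64(0.0011)]
```

```bash
cat >> h.py <<'E'
def ori(yaw,sgn=1):
    x=np.array([0,0,-1.]);y=sgn*np.array([np.cos(yaw),np.sin(yaw),0]);z=np.cross(x,y)
    return R.from_matrix(np.c_[x,y,z]).as_rotvec()
E
python3 - <<'E'
from fit import *
pb=np.load('bin.npy');ps=np.load('shelf.npy')
g=W(pb,(.0018,0,0));b=W(ps,(.038,0,0)); print(g,b)
for s in(1,-1):
    for nm,q,yaw,zs in(('bin',g,pb[2],(.055,.2)),('bay',b,ps[2],(.07,.2))):
        for z in zs:
            print(s,nm,z,np.round(inverse_kinematics([q[0],q[1],z],ori(yaw,s)),3))
# strip
h=cv2.cvtColor(T['image'],cv2.COLOR_BGR2HSV);m=(h[...,0]>=8)&(h[...,0]<=20)&(h[...,1]>150)
vs,us=np.nonzero(m);k=(abs(us-290)<20)&(abs(vs-220)<12);us,vs=us[k],vs[k]
P=np.array([pt(T,u,v,.028) for u,v in zip(us,vs)]);Q=np.array([pt(T,u,v) for u,v in zip(us,vs)])
d=P[:,:2]-ps[:2];c,s=np.cos(ps[2]),np.sin(ps[2]);L=np.c_[c*d[:,0]+s*d[:,1],-s*d[:,0]+c*d[:,1]]*1000
print(len(L),np.percentile(L,[1,50,99],axis=0).round(1),L.mean(0),np.median(Q[:,2]))
E
```

```text
[ 0.55030317 -0.28804272  0.        ] [0.52036398 0.13284705 0.        ]
1 bin 0.055 [-0.522  0.334  1.878 -0.     0.929 -0.293]
1 bin 0.2 [-0.522  0.19   1.767 -0.     1.185 -0.293]
1 bay 0.07 [0.204 0.173 2.052 0.    0.916 0.111]
1 bay 0.2 [0.204 0.032 1.942 0.    1.168 0.111]Traceback (most recent call last):
  File "<stdin>", line 7, in <module>
    return _wrapfunc(a, 'round', decimals=decimals, out=out)
    return _wrapit(obj, method, *args, **kwds)
    result = getattr(arr, method)(*args, **kwds)
TypeError: unsupported operand type(s) for *: 'NoneType' and 'float'
```

```bash
python3 - <<'E'
from fit import *
pb=np.load('bin.npy');g=W(pb,(.0018,0,0));o=ori(pb[2])
t=lambda:(round(manip.state()['clock'],2))
manip.move_pose([g[0],g[1],.26],o); print(t())
manip.set_gripper(.05,40); print(t())
manip.move_linear([g[0],g[1],.14],rate=.2); print(t(), manip.state()['tool_pos'])
for n in('top','scene'):
    c=cap(n)
    u,v=np.array(proj(c,[g[0],g[1],.1])).astype(int); crop(c,max(u-50,0),v-45,u+50,v+45,7,f'{n}1.png')
E
```

```text
3.48
4.19
4.94 [ 0.55098803 -0.2884439   0.14098707]
```

View pics/top1.png

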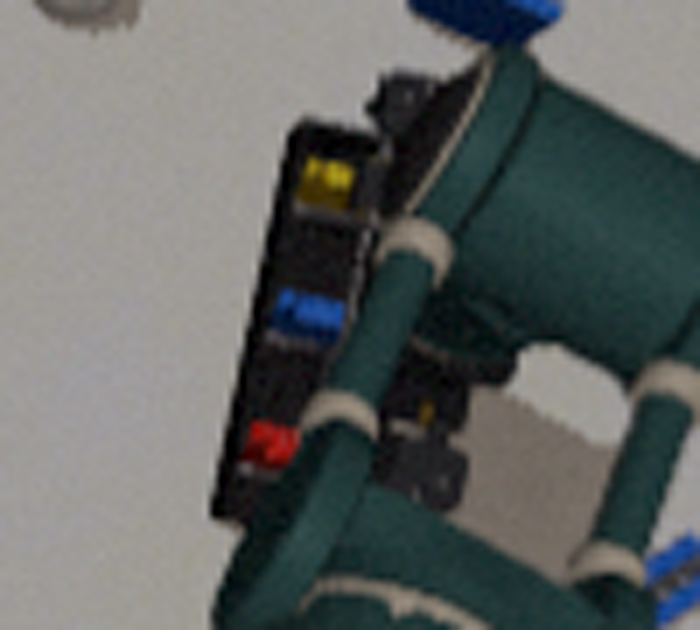

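View pics/scene1.png

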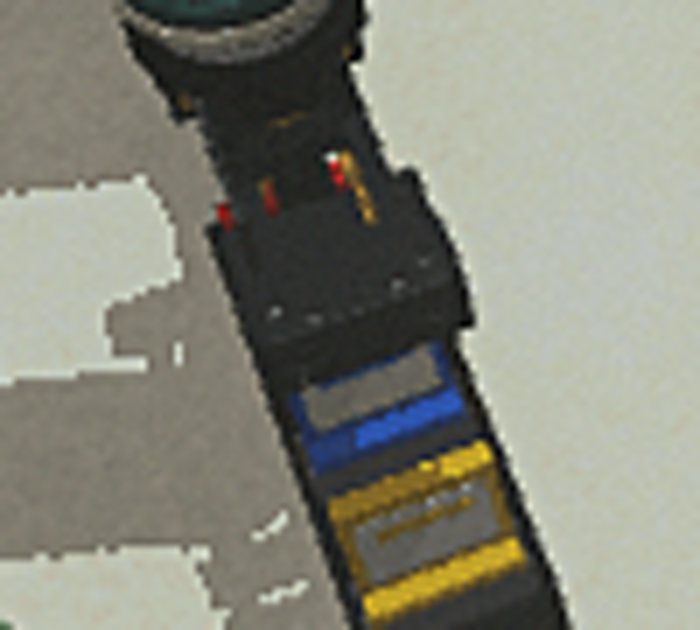

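The gripper sits in line over the blue holder (top view, blue at about (306,315) in the crop). The scene view shows it centred across the bin, so I'm going down to grip.

```bash
python3 - <<'E'
from fit import *
pb=np.load('bin.npy');g=W(pb,(.0018,0,0))
def st(l):
    s=manip.state(); print(l,round(s['clock'],2),s['tool_pos'].round(4),s['contact_force'].round(1),s['moment'].round(2),round(s['gripper_width'],4))
manip.move_linear([g[0],g[1],.055],rate=.12); st('down')
manip.set_gripper(.0,8); st('touch'); manip.dwell(.1); st('t2')
E
```

```text
down 5.9 [ 0.5509 -0.2884  0.0557] [ 0.2 -1.  -0.1] [-0.06  0.05 -0.04] 0.0499
touch 6.58 [ 0.5501 -0.288   0.0551] [-1.2  0.4  1.7] [-0.04  0.3   0.04] 0.0097
t2 6.68 [ 0.5501 -0.288   0.0551] [-1.6  0.4  1.1] [0.04 0.39 0.03] 0.01
```

```bash
python3 - <<'E'
from fit import *
pb=np.load('bin.npy');g=W(pb,(.0018,0,0));ps=np.load('shelf.npy');b=W(ps,(.038,0,0))
def st(l):
    s=manip.state(); print(l,round(s['clock'],2),s['tool_pos'].round(4),s['tcp_rot'].round(3),s['contact_force'].round(1),s['moment'].round(2),round(s['gripper_width'],4))
manip.set_gripper(.0,45); st('grip')
manip.move_linear([g[0],g[1],.105],rate=.12); st('lift')
manip.move_linear([g[0],g[1],.20],rate=.25); st('lift2')
manip.move_pose([b[0],b[1],.20],ori(ps[2])); st('over')
manip.move_linear([b[0],b[1],.155],rate=.15); manip.dwell(.2); st('hover')
for n in('top','scene'):
    c=cap(n)
    u,v=np.array(proj(c,[b[0],b[1],.1])).astype(int); crop(c,max(u-50,0),v-45,u+50,v+45,7,f'{n}2.png')
E
```

```text
grip 6.9 [ 0.5502 -0.288   0.0551] [ 1.376  1.092 -1.376] [-1.5  0.1  2.9] [0.05 0.42 0.02] 0.0095
lift 7.47 [ 0.5503 -0.288   0.105 ] [ 1.376  1.091 -1.376] [ 0.1 -0.5 -1.3] [-0.04  0.08  0.01] 0.0097
lift2 8.0 [ 0.5498 -0.2877  0.1989] [ 1.376  1.093 -1.377] [-0.1  0.3 -1.6] [-0.01  0.15 -0.01] 0.0097
over 9.56 [0.5207 0.1321 0.1998] [ 1.141  1.251 -1.142] [-0.4  0.1 -0.7] [-0.02  0.1   0.05] 0.0095
hover 10.21 [0.5215 0.1329 0.1564] [ 1.142  1.25  -1.139] [-0.3  0.3 -0.2] [-0.08  0.03 -0.01] 0.0094
```

View pics/top2.png

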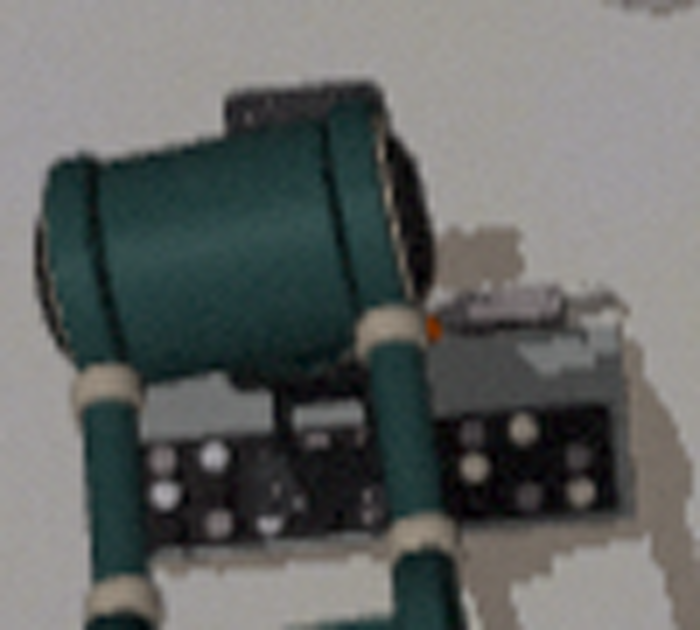

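View pics/scene2.png

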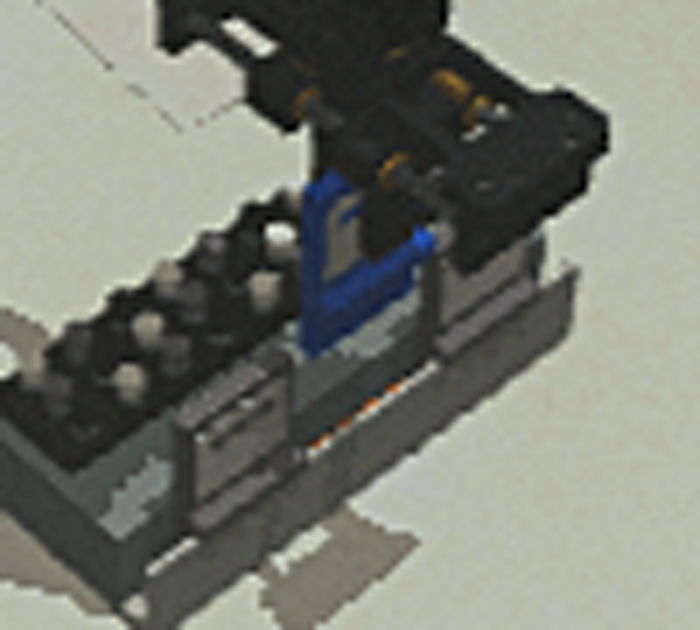

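```bash
python3 - <<'E'
from h import *
from fit import W
ps=np.load('shelf.npy');c=load('scene');k=10
off=np.array([0,0])
u,v=np.array(proj(c,W(ps,(.038,0,.09)))).astype(int); off=np.array([u-36,v-28])
im=cv2.resize(c['image'][off[1]:off[1]+56,off[0]:off[0]+74],None,fx=k,fy=k,interpolation=cv2.INTER_CUBIC)
cv2.imwrite('pics/s3raw.png',im)
def box(lo,hi,col):
    for i in range(8):
        for b in range(3):
            if not i>>b&1:
                q=[[(lo,hi)[j>>t&1][t]/1000 for t in range(3)] for j in(i,i|1<<b)]
                a=[tuple(int(round(t)) for t in (np.array(proj(c,W(ps,x)))-off+.5)*k-.5) for x in q]
                cv2.line(im,*a,col,1,cv2.LINE_AA)
f=105
box((33,-30,f),(43,30,f+95),(0,255,0));box((43,-30,f+30),(53,30,f+38),(0,255,0))
for y in(72,-72):
    box((33,y-30,20),(43,y+30,115),(0,0,255));box((43,y-30,50),(53,y+30,58),(0,0,255))
cv2.imwrite('pics/s3.png',im)
E
```

```text
(no output)
```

View pics/s3.png

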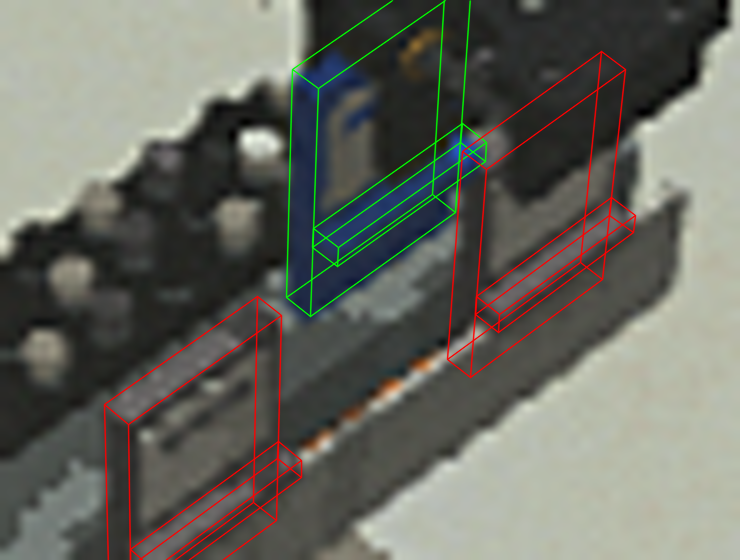

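View pics/s3raw.png

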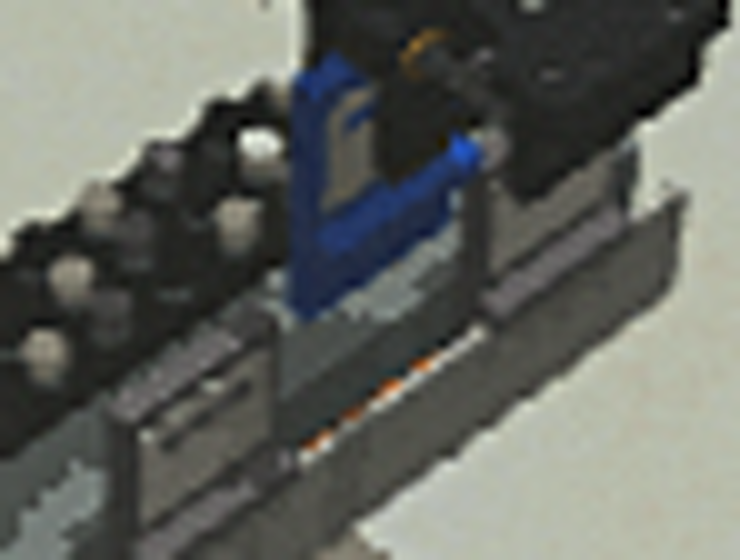

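```bash
cat >> h.py <<'E'
def st(l):
    s=manip.state(); print(l,round(s['clock'],2),s['tool_pos'].round(4),s['contact_force'].round(1),s['moment'].round(2),round(s['gripper_width'],4)); return s
E
python3 - <<'E'
from h import *
from fit import W
ps=np.load('shelf.npy');b=W(ps,(.0392,.001,0))
manip.set_gripper(0,55)
manip.move_linear([b[0],b[1],.112],rate=.12); st('pre')
for z in(.103,.095,.088):
    manip.move_linear([b[0],b[1],z],rate=.04); s=st(z)
    if np.linalg.norm(s['contact_force'])>6: break
c=cap('scene');u,v=np.array(proj(c,W(ps,(.038,0,.08)))).astype(int);crop(c,u-37,v-28,u+37,v+28,10,'s4.png')
E
```

```text
pre 11.03 [0.5212 0.1339 0.1117] [-0.7  0.4  0. ] [-0.1   0.07 -0.03] 0.0098
0.103 11.41 [0.5214 0.1339 0.103 ] [-0.7  0.3  0.7] [-0.    0.06  0.03] 0.0094
0.095 11.76 [0.5212 0.1339 0.0945] [-0.2  0.2 -0.4] [-0.08  0.02 -0.06] 0.0097
0.088 12.08 [0.5212 0.1339 0.0876] [ 1.4  0.8 -0.3] [-0.06  0.03  0.02] 0.0098
```

View pics/s4.png

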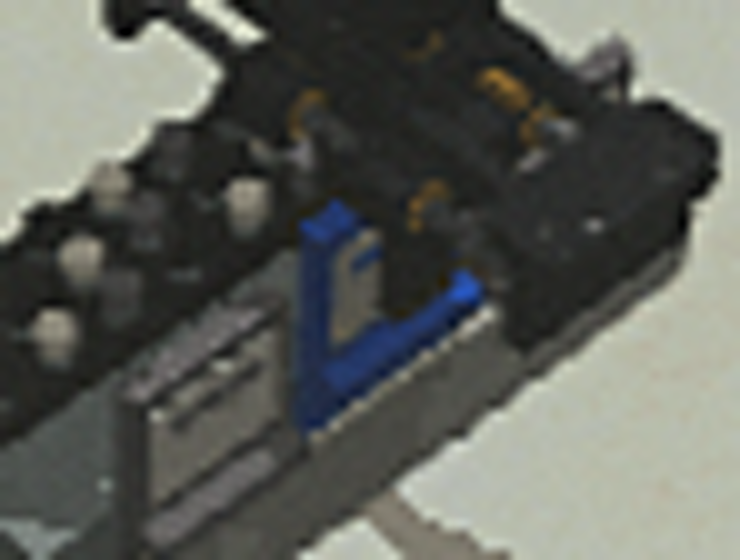

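The foot is now behind the lip with no contact force; the white lip edge crosses in front of the holder at about (310,435)–(490,320) in the crop. I'm pressing down in small steps.

```bash
python3 - <<'E'
from h import *
from fit import W
ps=np.load('shelf.npy');b=W(ps,(.0392,.001,0))
z=.088
while z>.0655:
    z-=.0015
    manip.move_linear([b[0],b[1],z],rate=.02); manip.dwell(.08); s=st(round(z,4))
    f=s['contact_force']
    if f[2]>17 or np.hypot(f[0],f[1])>12: break
E
```

```text
0.0865 12.47 [0.5215 0.134  0.0866] [ 0.3  0.2 -0.1] [-0.09  0.05 -0.  ] 0.0097
0.085 12.8 [0.5214 0.134  0.0849] [ 0.5  0.4 -0.3] [-0.1   0.08 -0.  ] 0.0094
0.0835 13.13 [0.5214 0.1339 0.0834] [ 0.8  0.5 -1.4] [-0.04  0.07  0.03] 0.0102
0.082 13.47 [0.5214 0.1339 0.0819] [ 0.8  0.1 -0.6] [ 0.    0.03 -0.  ] 0.0095
0.0805 13.8 [0.5214 0.1339 0.0804] [ 0.1  1.6 -0.2] [-0.03  0.07  0.01] 0.0098
0.079 14.13 [0.5216 0.134  0.0791] [ 0.9  0.3 -0.3] [-0.07  0.   -0.02] 0.0096
0.0775 14.47 [0.5217 0.134  0.0778] [-0.8 -1.   3.1] [-0.1   0.15  0.05] 0.0091
0.076 14.8 [0.5217 0.134  0.0762] [ 0.6 -0.3  3.6] [-0.08  0.06 -0.03] 0.0094
0.0745 15.13 [0.5217 0.134  0.0747] [-0.2 -0.2  5.6] [-0.04  0.05  0.02] 0.0094
0.073 15.47 [0.5217 0.134  0.0733] [-0.6  0.2  6.2] [-0.1   0.17  0.01] 0.0096
0.0715 15.8 [0.5217 0.134  0.0719] [-0.3 -0.6  6.6] [-0.07  0.18  0.04] 0.0095
0.07 16.13 [0.5217 0.134  0.071 ] [-2.4 -0.8 11.3] [-0.1   0.55 -0.02] 0.0097
0.0685 16.47 [0.5218 0.134  0.071 ] [-6.3 -1.6 20. ] [-0.31  1.22  0.04] 0.01
```

The strip was felt at TCP z ≈ 0.078. There was a hard stop at 0.071, about 8 mm lower as expected, and the force then rose to 20 N. I'll check by eye before handing in.

```bash
python3 - <<'E'
from h import *
from fit import W
ps=np.load('shelf.npy')
manip.dwell(.5); st('hold')
c=cap('scene');u,v=np.array(proj(c,W(ps,(.038,0,.08)))).astype(int);crop(c,u-37,v-28,u+37,v+28,10,'s5.png');cv2.imwrite('pics/s5full.png',c['image'])
E
```

```text
hold 16.97 [0.5218 0.134  0.071 ] [-6.4 -2.  20. ] [-0.26  1.22 -0.01] 0.0096
```

View pics/s5.png

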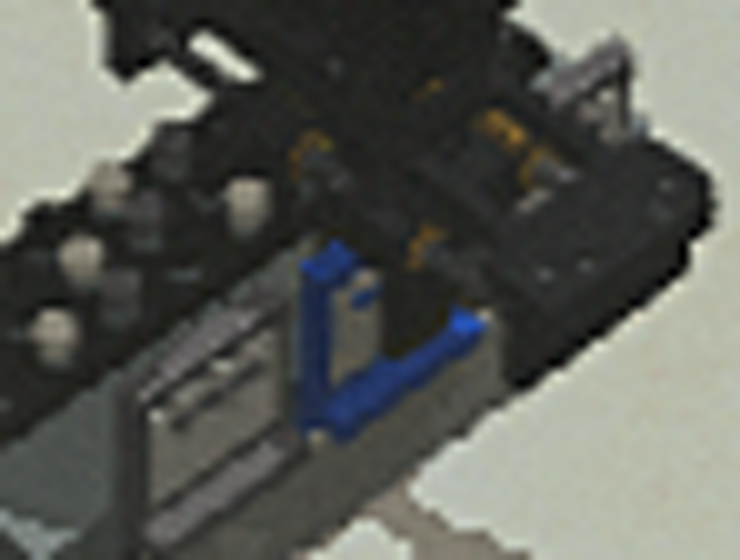

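View pics/s5full.png

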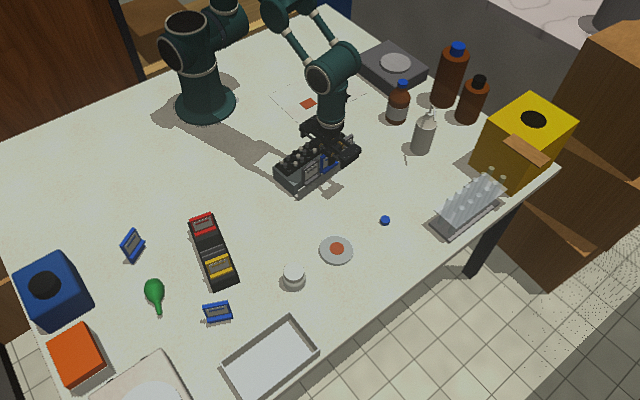

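The blue ledge covers the lip edge, at about (330,430)–(480,325) in the crop, in line with the grey ledges. The red and yellow holders and everything else stand as they were, so I'm handing in.

```bash
python3 - <<'E'
from h import *
order.close_job(); st('end')
E
```

```text
the job is handed in; nothing more can be done
the job is handed in; nothing more can be done
```

The blue label holder is in the empty place of the channel, fully home. I handed the job in with the arm still gripping it and pressing down; the robot's clock was at about 17 s of the 38 s allowed.

- **Which holder:** I took the blue one from the bin's middle slot. Of the blue look-alikes, it was the one farthest to the robot's left.
- **Insertion:** The foot went down behind the lip without touching, with sideways force under about 2 N. It met the strip at TCP z ≈ 0.078 m, and the force rose from about 3 to 7 N. It stopped hard at 0.071 m, within 1 mm of the expected 8 mm of travel.
- **Last checks:** At the stop the force was 20 N up, steady over 0.5 s, with about 6.5 N sideways and no slip at the 55 N grip. The picture shows the ledge on the lip in line with the grey ones and the card facing out. The red and yellow holders and the other items look undisturbed.
- **Disagreement:** My first camera fit of the shelf was off by 1–2 mm. I corrected it against the grey holders before going down.
- **Not seen:** A state reading after handing in was refused, so the last second is not observed.

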